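Make up the two job kits at the link press bench

TASK

Two bikes are waiting, so make up their kits from the loose parts on the bench. Into the rectangular tray put one axle nut, the tall narrow sleeve standing on end, and the brass drift punch lying flat; into the round dish put the other axle nut and the short wide collar, nuts and collar flat. Everything must rest on the floor of its own container with nothing on top of or leaning on anything else; leave the sprocket, mallet and tyre lever where they are.

Things in the scene. Friction and masses are not known exactly. Their poses are not given: they have to be found in the camera images.
- kit_tray: rectangular open dark steel tray, fixed to the bench: outside 150 (its x) by 200 (its y), 14 high; walls 4 thick, floor top 4 above the bench, so the inside is 142 by 192 and 10 deep, undivided. Origin at the centre of its underside, on the bench top (z = 0); z up. (All sizes in mm.)
- kit_dish: round open dark steel dish, fixed to the bench: 152 across at the foot, 158 at the rim, 14 high; wall 4 thick, floor top 4 above the bench, so the floor inside is 144 across and 10 deep. Origin at the centre of its underside, on the bench top; z up. (All sizes in mm.)
- nut_a: plain steel hexagon axle nut, 32 across flats (37 across corners), 20 high, with a 17 hole, lying flat; weighs about 80 g. Origin at its very centre (10 above its underside); z is the hole's axis, +x is square to one flat, so the six flats face every 60 degrees from x. The two nuts are alike and interchangeable. (All sizes in mm.)
- nut_b: plain steel hexagon axle nut, 32 across flats (37 across corners), 20 high, with a 17 hole, lying flat; weighs about 80 g. Origin at its very centre (10 above its underside); z is the hole's axis, +x is square to one flat, so the six flats face every 60 degrees from x. The two nuts are alike and interchangeable. (All sizes in mm.)
- sleeve: tall narrow plain steel tube standing on end: 30 outside, 20 bore, 50 high, about 120 g. Origin at its very centre (25 above its underside); z along its axis. (All sizes in mm.)
- collar: short wide plain steel ring lying flat: 46 outside, 28 bore, 20 high, about 130 g. Origin at its very centre (10 above its underside); z along its axis. (All sizes in mm.)
- punch: brass drift punch lying on the bench: an octagonal shank 16 across flats and 90 long, with a round nose 10 in diameter and 30 long at its +x end, 120 overall, about 170 g. Origin on its axis at the middle of the shank (8 above the bench), so it reaches 45 to -x and 75 to +x; x along its length, and flats face to its +y and -y sides as it lies. (All sizes in mm.)
- sprocket: bystander: rusty rear sprocket lying flat, 176 across the teeth, 7 thick, on the robot's left. Origin at the centre of its underside. (All sizes in mm.)
- mallet: bystander: mallet with a red rubber head (60 diameter, 100 long, lying) and wooden handle, 60 high, on the robot's right. Origin on the bench below the middle of the head; the handle runs 283 to its -x. (All sizes in mm.)
- tyre_lever: bystander: yellow plastic tyre lever lying flat, about 260 long (its x), 26 wide, beyond the loose parts. Origin at the centre of its underside. (All sizes in mm.)

How it is judged:
At the end, for the whole second after the job is handed in: Tray: one nut (either) flat, sleeve on end, punch flat. Dish: other nut and collar flat. Each wholly inside the walls, within about 4 mm of resting height on the floor, tilted less than 0.12 rad (punch within 0.05 rad of level), released and at rest; bystanders not shifted over 20 mm (((z of nut_a in the frame of kit_tray between 0.01 and 0.0175 m and x of nut_a in the frame of kit_tray between -0.062 and 0.062 m and y of nut_a in the frame of kit_tray between -0.087 and 0.087 m and angle between the z axis of each of nut_a, nut_b and the z axis of kit_tray, either way round below 0.12 rad and z of nut_b in the frame of kit_dish between 0.01 and 0.0175 m and horizontal distance between nut_b and kit_dish below 0.066 m) or (z of nut_b in the frame of kit_tray between 0.01 and 0.0175 m and x of nut_b in the frame of kit_tray between -0.062 and 0.062 m and y of nut_b in the frame of kit_tray between -0.087 and 0.087 m and angle between the z axis of each of nut_b, nut_a and the z axis of kit_tray, either way round below 0.12 rad and z of nut_a in the frame of kit_dish between 0.01 and 0.0175 m and horizontal distance between nut_a and kit_dish below 0.066 m)) and z of sleeve in the frame of kit_tray between 0.025 and 0.0325 m and x of sleeve in the frame of kit_tray between -0.062 and 0.062 m and y of sleeve in the frame of kit_tray between -0.087 and 0.087 m and angle between the z axis of each of sleeve, collar and the z axis of kit_tray, either way round below 0.12 rad and z of punch in the frame of kit_tray between 0.008 and 0.0155 m and x of punch in the frame of kit_tray between -0.068 and 0.068 m and y of punch in the frame of kit_tray between -0.092 and 0.092 m and angle between punch's own x axis and vertical between 1.52 and 1.62 rad and z of collar in the frame of kit_dish between 0.01 and 0.0175 m and horizontal distance between collar and kit_dish below 0.06 m and linear speed of each of nut_a, nut_b, sleeve, collar, punch below 0.02 m/s); the robot touches nothing.
It fails at once if a bystander (sprocket, mallet or tyre lever) is shifted by more than 20 mm (distance of any of sprocket, mallet, tyre_lever from where it was at the start of the episode above 0.02 m).
It also fails if it takes over 115 s, if anything falls off the work surface, if the arm or the gripper's body presses on something with over 40 N, if the wrist force passes 120 N, or if a joint passes its speed limit or range.

ROBOT

A 7-joint arm with a two-finger parallel gripper is mounted at the origin on the work surface. World frame = base frame: x ahead of the robot, y to its left, z up, the work surface at z = 0. Lengths are in m, angles in rad, forces in N, time in s.
With the tool pointing down it reaches from about 0.4 to 0.9 m from the base axis. Payload 5.5 kg.
Tool frame: the origin (TCP) lies midway between the tips of the shut fingers; the grasp point (between the pads) lies 19 mm behind it (manip.grip_depth is the distance from the TCP to the grasp point, in m); z points along the fingers, x is the direction in which the jaws open and shut, and the axes are right-handed (so a half turn about z gives the same grasp; the last joint's range is limited). The gripper opens to 92 mm and grips with 3 to 60 N. Pads are 19 mm wide; open, the fingers measure 130 mm over their backs; the gripper's body (75 mm by 190 mm) begins 47 mm behind the grasp point.
Start: joints at [-0.977, 0.501, -0.427, 1.55, 0.221, 1.138, -0.21], TCP at [0.211, 0.615, 0.227] pointing down, gripper open.
Joint ranges: [-2.88, 2.88], [-0.31, 2.03], [-1.54, 1.56], [0.2, 2.42], [-1.41, 4.55], [0.19, 2.02], [-2.57, 2.57]. Speed limits (rad/s): [2.57, 2.57, 3.14, 3.14, 3.14, 3.14, 3.14].

INTERFACE

Orientations are given as a unit quaternion [x, y, z, w].
In Python, from bench import manip, effector, viewer gives the robot as it stands. Calls block until the motion is done:
- manip.move_pose(position, orientation): joint-space move of the TCP to a pose.
- manip.servo_line(position, ori=None, vel=0.15): straight line of the TCP; ori=None keeps the orientation; vel is the mean speed in m/s.
- manip.movej(angles): joint-space move.
- effector.open_jaws() and effector.close(f_grip=None): open the fingers fully, or close them until they stop; f_grip is the grip in N (None keeps the last).
- manip.sleep(seconds).
- manip.solve_ik(position, orientation): joint angles nearest the present ones, or None.
- viewer.get_image(name): name is "scene" or "top" or "wrist"; returns the picture (384x512x3 uint8, red, green, blue); there is no depth.
- viewer.get_calibration(name): a dict with "vfov" (degrees; the focal length in pixels is half the picture's height over the tangent of half this angle, whatever the lens; pixels are square), "cx", "cy" (the principal point, pixels), "eye" and "attitude" of the camera in the world. Camera axes: x right, y down, z forward; pixel columns grow to the right and rows downward; lengths in m; the calibration is good to about 2 mm. A picture is of the moment at which its call begins: read the wrist's pose just before it. get_calibration takes no time and is no camera call; for the wrist camera it gives the pose at the moment of the call.
A pose or a line that the arm cannot do raises manip.PlanningError and nothing moves.
- manip.hand_in(): hands the job in, once; it reports no verdict.
Readings, each from a call of its own:
- manip.current_clock(): time.
- manip.current_q(): joint angles.
- manip.current_joint_velocities(): joint speeds.
- manip.current_tau(): joint torques, N m.
- manip.current_tool_pos(): TCP position.
- manip.current_tcp_rot(): TCP orientation.
- manip.current_force(): force on the tool from outside, world axes, zero at the start.
- manip.current_wrist_torque(): the same for the moment, N m.
- manip.current_finger_gap(): finger opening in m.
Only numpy, scipy, OpenCV 4.12 (cv2) and the standard library are available. Lean on these libraries where they do the work, as an engineer would, in place of code of your own. Each camera call takes 0.05 s, during which the arm holds its last target. There are 200 camera calls.

## Working session

There is one attempt and no reset: what is moved stays moved. The work goes in short steps, each a Python script; the robot and the scene stay as the last script left them, time stands still between calls to the robot, and variables do not carry over. Pictures are saved under pics/ and viewed, about 12 in all and at most 16, crops included, and the job is handed in when it is done.

```bash
mkdir -p pics; python3 - <<'E'
from bench import manip, effector, viewer
import cv2
for n in ("top","scene"):
    cv2.imwrite(f"pics/{n}0.png",viewer.get_image(n)[:,:,::-1])
    print(n,viewer.get_calibration(n))
print(viewer.get_calibration("wrist"),manip.current_tcp_rot(),manip.current_tool_pos(),manip.current_clock(),manip.grip_depth)
E
```

```text
top {'vfov': 49.553827727469084, 'cx': 262.32796682027424, 'cy': 198.9537597114439, 'eye': array([0.47822756, 0.01310442, 1.46683271]), 'attitude': array([ 0.71358801, -0.69872953,  0.04038277, -0.03063362])}
scene {'vfov': 53.8432786307866, 'cx': 262.3263951858469, 'cy': 192.3104751281011, 'eye': array([ 1.37547549, -0.76065458,  0.80262608]), 'attitude': array([ 0.81838269,  0.33322335, -0.1871277 , -0.42917969])}
{'vfov': 61.12364690589208, 'cx': 260.157916343693, 'cy': 187.75710457228644, 'eye': array([0.13777633, 0.64064182, 0.3848384 ]), 'attitude': array([0.80544335, 0.57439604, 0.08403568, 0.11944957])} [ 8.13869277e-01  5.81047327e-01 -7.48939250e-04  4.92695979e-04] [0.21094993 0.61413561 0.22575639] 0.1 0.0188
```

View pics/top0.png

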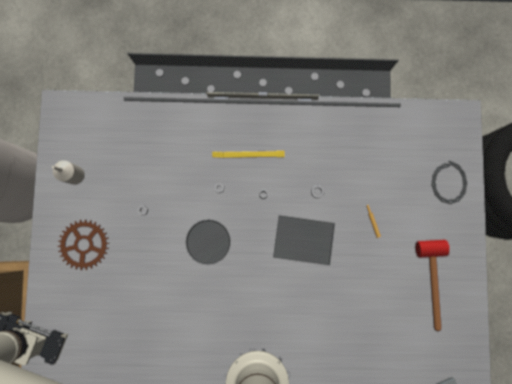

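View pics/scene0.png

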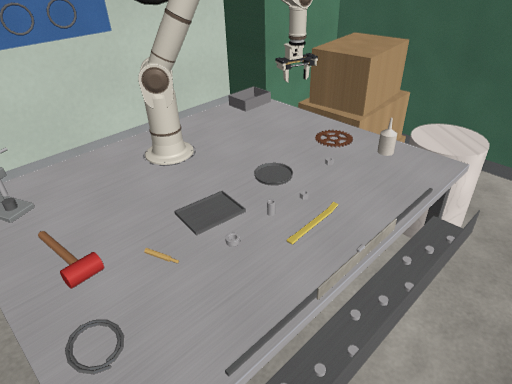

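The top view shows the nuts at (143,210) and (220,188), the sleeve at (263,194), the collar at (317,191) and the punch from (368,206) to (379,238). The dish is at (208,242) and the tray at (304,240). The scene view agrees: sleeve tall at (271,208), collar at (232,239), nuts at (305,195) and (330,161).

```bash
cat > h.py <<'E'
from bench import manip, effector, viewer
import numpy as np, cv2
from scipy.spatial.transform import Rotation as R
def ray(cal,uv):
    f=192/np.tan(np.radians(cal["vfov"]/2))
    d=np.array([(uv[0]-cal["cx"])/f,(uv[1]-cal["cy"])/f,1.])
    return np.array(cal["eye"]),R.from_quat(cal["attitude"]).apply(d)
def cast(cal,uv,z):
    e,d=ray(cal,uv); return e+d*(z-e[2])/d[2]
def proj(cal,p):
    f=192/np.tan(np.radians(cal["vfov"]/2))
    q=R.from_quat(cal["attitude"]).inv().apply(np.asarray(p)-cal["eye"])
    return np.array([f*q[0]/q[2]+cal["cx"],f*q[1]/q[2]+cal["cy"]])
def quat(a):  # tool down, jaw axis x at world angle a
    c,s=np.cos(a),np.sin(a)
    return R.from_matrix(np.array([[c,s,0],[s,-c,0],[0,0,-1]]).T).as_quat()
def snap(name,n="wrist"):
    cal=viewer.get_calibration(n); im=viewer.get_image(n)[:,:,::-1].copy()
    cv2.imwrite(f"pics/{name}.png",im); np.save(f"pics/{name}.npy",cal,allow_pickle=True); return cal,im
E
python3 - <<'E'
from h import *
c=viewer.get_calibration("top"); s=viewer.get_calibration("scene")
T=dict(nut1=(143,210,.02),nut2=(220,188,.02),sleeve=(263,194,.05),collar=(317,191,.02),pa=(368,206,.008),pb=(379,238,.008),dish=(208.5,242,.014),t1=(279,215,.014),t2=(335,222,.014),t3=(330,265,.014),t4=(273,258,.014))
S=dict(nut1=(330,159,.02),nut2=(305,193,.02),sleeve=(271,201,.05),collar=(232,237,.02),pa=(178,262,.008),pb=(145,250,.008),dish=(274,173,.014))
for k,(u,v,z) in T.items():
    p=cast(c,(u,v),z); print(k,p.round(3),'reach',np.hypot(*p[:2]).round(3), cast(s,S[k][:2],z).round(3) if k in S else '')
w=viewer.get_calibration("wrist");Rt=R.from_quat(manip.current_tcp_rot())
print("cam in tool",Rt.inv().apply(w["eye"]-manip.current_tool_pos()),(Rt.inv()*R.from_quat(w["attitude"])).as_matrix().round(3))
E
```

```text
nut1 [0.577 0.408 0.02 ] reach 0.707 [0.581 0.416 0.02 ]
nut2 [0.66  0.144 0.02 ] reach 0.675 [0.667 0.148 0.02 ]
sleeve [ 0.638 -0.007  0.05 ] reach 0.638 [ 0.641 -0.004  0.05 ]
collar [ 0.657 -0.197  0.02 ] reach 0.685 [ 0.657 -0.198  0.02 ]
pa [ 0.609 -0.379  0.008] reach 0.717 [ 0.615 -0.374  0.008]
pb [ 0.497 -0.417  0.008] reach 0.649 [ 0.497 -0.415  0.008]
dish [0.471 0.178 0.014] reach 0.503 [0.48  0.18  0.014]
t1 [ 0.57  -0.065  0.014] reach 0.573 
t2 [ 0.549 -0.261  0.014] reach 0.608 
t3 [ 0.4   -0.244  0.014] reach 0.469 
t4 [ 0.42  -0.047  0.014] reach 0.423 
cam in tool [ 0.00101999 -0.07782637 -0.15907878] [[ 1.    -0.001 -0.   ]
 [ 0.001  0.957  0.289]
 [ 0.    -0.289  0.957]]
```

```bash
python3 - <<'E'
from h import *
q=quat(np.pi/2)
V=dict(nut1=(.579,.411,.13),nut2=(.663,.146,.13),sleeve=(.639,-.005,.16),collar=(.657,-.197,.13),punch=(.555,-.397,.15),tray=(.485,-.154,.25),dish=(.475,.178,.22))
ims=[]
for k,p in V.items():
    manip.move_pose(p,q); print(k,manip.current_clock(),manip.current_q().round(2))
    cal,im=snap("w_"+k); ims.append(cv2.resize(cv2.putText(im.copy(),k,(5,20),0,.7,(0,0,255),2),(400,300)))
ims.append(ims[0]*0)
cv2.imwrite("pics/m1.png",np.vstack([np.hstack(ims[:2]),np.hstack(ims[2:4])]));cv2.imwrite("pics/m2.png",np.vstack([np.hstack(ims[4:6]),np.hstack(ims[6:8])]))
E
```

```text
nut1 1.6917 [-0.41  0.69 -0.38  1.46  0.27  1.04  0.72]
nut2 2.8167 [-0.01  0.64 -0.36  1.55  0.25  1.    1.13]
sleeve 3.5333 [ 0.23  0.54 -0.37  1.64  0.22  1.    1.36]
collar 4.3833 [ 0.47  0.65 -0.32  1.53  0.22  1.    1.66]
punch 5.3333 [ 0.79  0.62 -0.3   1.53  0.2   1.03  2.  ]
tray 6.4417 [ 0.62  0.22 -0.42  1.87  0.1   1.07  1.73]
dish 7.75 [ 0.16  0.28 -0.66  1.9   0.2   1.02  0.97]
```

View pics/m1.png

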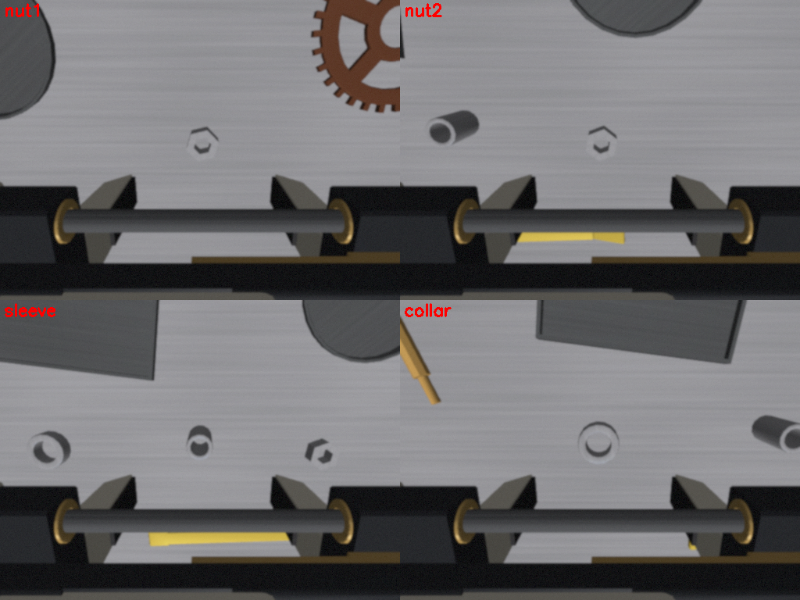

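View pics/m2.png

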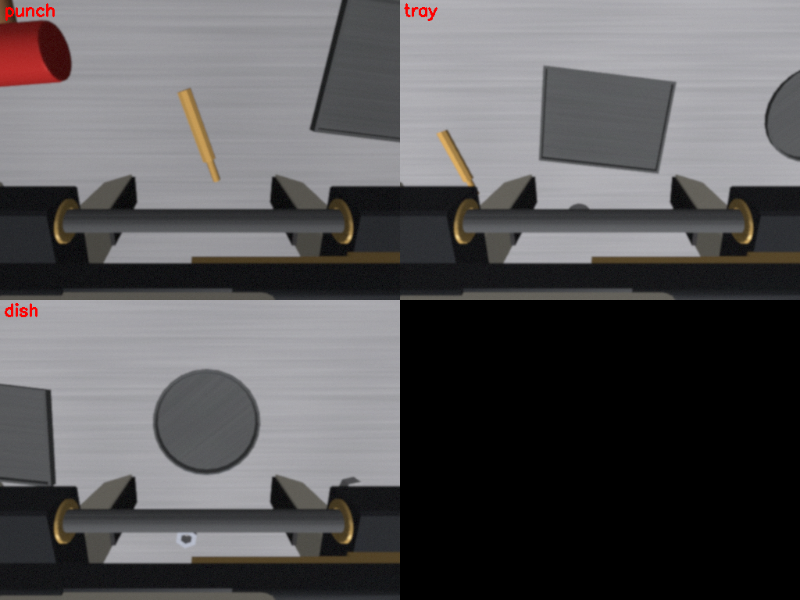

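The wrist views show each part near (255,180) in full-resolution pixels, with light top faces and dark sides towards the robot. The punch's nose points away from the robot. I'll enlarge the four steel parts and mask the punch, tray and dish.

```bash
python3 - <<'E'
from h import *
L=lambda k:(np.load(f"pics/w_{k}.npy",allow_pickle=True).item(),cv2.imread(f"pics/w_{k}.png"))
ims=[]
for k in("nut1","nut2","sleeve","collar"):
    cal,im=L(k); z=.05 if k=="sleeve" else .02
    c=im[145:220,205:305]; 
    c=cv2.normalize(c,None,0,255,cv2.NORM_MINMAX); c=cv2.resize(c,None,fx=4,fy=4,interpolation=cv2.INTER_CUBIC)
    for i in range(0,400,40): cv2.line(c,(i,0),(i,4),(0,0,255),1)
    for i in range(0,300,40): cv2.line(c,(0,i),(4,i),(0,0,255),1)
    ims.append(c)
cv2.imwrite("pics/c1.png",np.vstack([np.hstack(ims[:2]),np.hstack(ims[2:])]))
# punch
cal,im=L("punch"); hsv=cv2.cvtColor(im,cv2.COLOR_BGR2HSV)
m=cv2.inRange(hsv,(10,80,60),(35,255,255)); m[230:]=0
cs=max(cv2.findContours(m,0,1)[0],key=cv2.contourArea); print("punch",cv2.boundingRect(cs),cv2.contourArea(cs))
P=np.array([cast(cal,p[0],.008)[:2] for p in cs])
r=cv2.minAreaRect((P*1000).astype(np.float32)); print(r, (cv2.boxPoints(r)/1000).round(4).tolist())
# dish/tray
for k in("tray","dish"):
    cal,im=L(k); g=cv2.cvtColor(im,cv2.COLOR_BGR2GRAY); m=(g<125).astype(np.uint8)*255; m[232:]=0
    m=cv2.morphologyEx(m,cv2.MORPH_OPEN,np.ones((5,5)))
    for c in cv2.findContours(m,0,1)[0]:
        x,y,w,h=cv2.boundingRect(c)
        if cv2.contourArea(c)<5000: continue
        print(k,(x,y,w,h))
        P=np.array([cast(cal,p[0],.014)[:2] for p in c])*1000
        if k=="dish": print(cv2.fitEllipse(P.astype(np.float32)))
        else: print(cv2.minAreaRect(P.astype(np.float32)))
E
```

```text
punch (228, 114, 53, 116) 1711.0
((558.627197265625, -395.9511413574219), (119.89163208007812, 15.978287696838379), 19.437532424926758) [[0.49939998984336853, -0.4083999991416931], [0.504800021648407, -0.42340001463890076], [0.6177999973297119, -0.38350000977516174], [0.612500011920929, -0.3684999942779541]]
tray (178, 85, 175, 136)
((487.25360107421875, -153.3526611328125), (199.79751586914062, 149.8096160888672), 83.02812194824219)
dish (0, 107, 72, 125)
((495.4569091796875, -86.6652603149414), (89.15470886230469, 179.71348571777344), 77.5347671508789)
dish (196, 88, 137, 136)
((474.99700927734375, 180.9884033203125), (155.24746704101562, 155.40145874023438), 77.38307189941406)
```

View pics/c1.png

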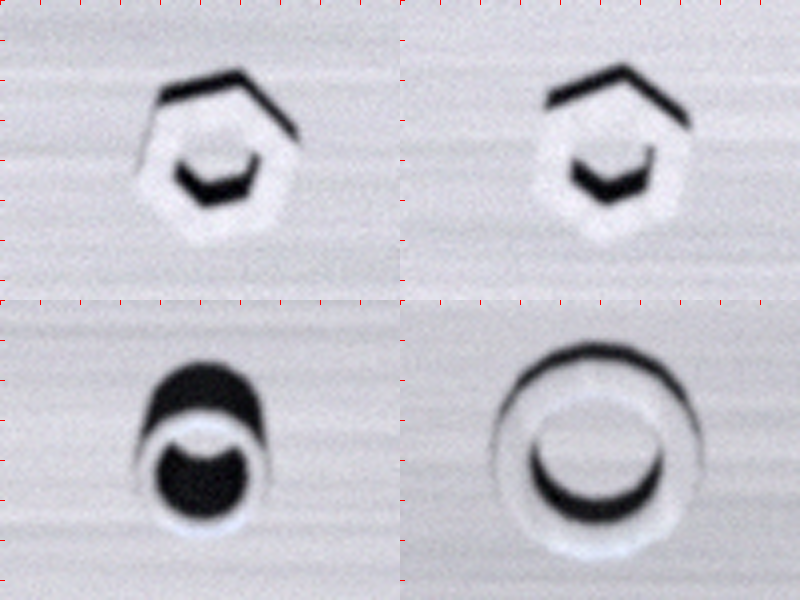

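The crops give clean top-face outlines: nut1 centre about (220,160)/4, nut2 (213,160)/4, sleeve (202,172)/4 and collar (197,161)/4, each plus (205,145). Punch (120×16), tray (200×150) and dish (155) all match their given sizes. I'll work out the grasp targets and pick nut1 fairly high, so the tips clear the 14 mm rim when the jaws open.

```bash
cat >> h.py <<'E'
def pick(xy,a,tip,f=30,hover=.12):
    q=quat(a); manip.move_pose([*xy,hover],q); manip.servo_line([*xy,tip],vel=.12)
    effector.close(f_grip=f); g=manip.current_finger_gap()
    manip.servo_line([*xy,hover],vel=.15)
    print("pick gap",round(g,4),round(manip.current_finger_gap(),4),"t",manip.current_clock())
def place(xy,a,tip,hover=.12):
    q=quat(a); manip.move_pose([*xy,hover],q); manip.servo_line([*xy,tip+.015],vel=.12); manip.servo_line([*xy,tip],vel=.04)
    print("place tip",manip.current_tool_pos().round(4),"gap",round(manip.current_finger_gap(),4),"F",manip.current_force().round(1))
    effector.open_jaws(); manip.servo_line([*xy,hover],vel=.15); print("t",manip.current_clock())
E
cat > meas.py <<'E'
from h import *
L=lambda k:np.load(f"pics/w_{k}.npy",allow_pickle=True).item()
C=lambda k,p,z:cast(L(k),(p[0]/4+205-.4,p[1]/4+145-.4),z)[:2]
n1=dict(ul=(160,104),t=(238,82),r=(298,140),b=(205,240),l=(137,175)); n2=dict(ul=(148,107),t=(222,80),r=(290,129),b=(205,240),l=(133,178))
def nut(k,n):
    p={i:C(k,v,.02) for i,v in n.items()}
    c=((p['t']+p['b'])/2+(p['l']+p['r'])/2)/2
    angs=[np.degrees(np.arctan2(*(v-c)[::-1])) for v in p.values()]
    m=np.angle(np.mean(np.exp(6j*np.radians(angs))))/6
    print(k,c.round(4),"corner r",[round(1000*np.hypot(*(v-c)),1) for v in p.values()],"corner ang mod60",np.round(np.mod(angs,60),1))
    return c,m+np.pi/6   # centre, a flat normal
N1=nut("nut1",n1);N2=nut("nut2",n2)
SL=C("sleeve",(202,172.5),.05);CO=C("collar",(197.5,161),.02)
near=lambda m,a:m+np.round((a-m)/(np.pi/3))*np.pi/3
DISH=np.array([.475,.181]);TR=np.array([.4873,-.1534]);TY=np.radians(-7)
tr=lambda x,y:TR+R.from_euler('z',TY).as_matrix()[:2,:2]@[x,y]
if __name__=="__main__":
    print(SL,CO,"widths",1000*np.hypot(*(C("sleeve",(137,172),.05)-C("sleeve",(267,172),.05))),1000*np.hypot(*(C("collar",(92,161),.02)-C("collar",(303,161),.02))))
E
python3 meas.py && python3 - <<'E'
from meas import *
a=near(N1[1],np.pi/2); print("jaw",np.degrees(a))
pick(N1[0],a,.0105)
print(manip.current_tool_pos(),manip.current_force()); snap("g1")
E
```

```text
nut1 [0.5785 0.4133] corner r [np.float64(17.7), np.float64(17.7), np.float64(17.5), np.float64(18.6), np.float64(18.1)] corner ang mod60 [45.5 47.  44.9 50.4 40.8]
nut2 [0.6627 0.1481] corner r [np.float64(17.7), np.float64(17.2), np.float64(17.8), np.float64(18.9), np.float64(17.8)] corner ang mod60 [50.7 53.1 51.  55.2 45.1]
[ 0.64292779 -0.00732746] [ 0.65855149 -0.19856842] widths 28.121147682307974 45.41680027775935
nut1 [0.5785 0.4133] corner r [np.float64(17.7), np.float64(17.7), np.float64(17.5), np.float64(18.6), np.float64(18.1)] corner ang mod60 [45.5 47.  44.9 50.4 40.8]
nut2 [0.6627 0.1481] corner r [np.float64(17.7), np.float64(17.2), np.float64(17.8), np.float64(18.9), np.float64(17.8)] corner ang mod60 [50.7 53.1 51.  55.2 45.1]
jaw 75.69249139804965
pick gap 0.0316 0.0313 t 11.7833
[0.57798747 0.41258907 0.11893737] [ 0.31697693  0.66178148 -0.75425012]
```

View pics/g1.png

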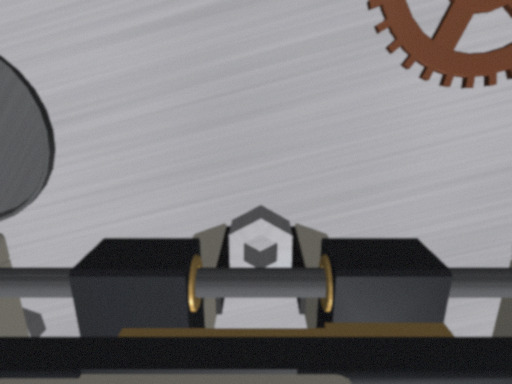

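The nut is held squarely between the pads at about (260,240), level, with a 31 mm gap. The high grasp works, so I'll place it and then do the collar.

```bash
python3 - <<'E'
from meas import *
place(DISH+[.03,0],np.pi/2,.0155)
pick(CO,np.pi/2,.0105)
place(DISH+[-.03,0],np.pi/2,.0155)
manip.move_pose([DISH[0],DISH[1],.2],quat(np.pi/2)); snap("d1")
E
```

```text
nut1 [0.5785 0.4133] corner r [np.float64(17.7), np.float64(17.7), np.float64(17.5), np.float64(18.6), np.float64(18.1)] corner ang mod60 [45.5 47.  44.9 50.4 40.8]
nut2 [0.6627 0.1481] corner r [np.float64(17.7), np.float64(17.2), np.float64(17.8), np.float64(18.9), np.float64(17.8)] corner ang mod60 [50.7 53.1 51.  55.2 45.1]
place tip [0.5048 0.181  0.0153] gap 0.032 F [ 0.3  0.9 -0.2]
t 16.1333
pick gap 0.0451 0.0448 t 20.4083
place tip [0.4448 0.181  0.0153] gap 0.0446 F [-0.9 -0.5 -1.1]
t 25.1917
```

View pics/d1.png

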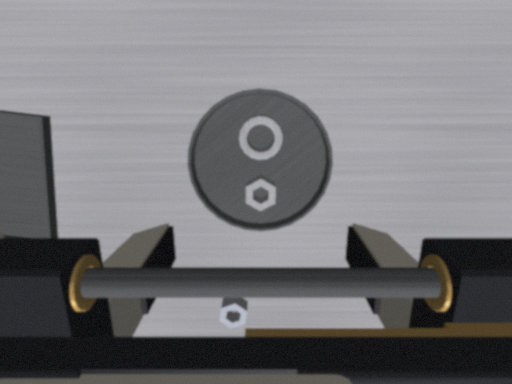

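The collar at (260,138) and the nut at (260,195) both lie flat inside the dish, clear of each other. The punch is next.

```bash
python3 - <<'E'
from meas import *
b=np.radians(19.44); g=np.array([.5586,-.396])-.010*np.array([np.cos(b),np.sin(b)])
pick(g,b+np.pi/2,.003,f=40); snap("g2")
place(tr(-.010,0),TY+np.pi/2,.0077)
manip.move_pose([*tr(0,0),.2],quat(TY+np.pi/2)); snap("t1")
cv2.imwrite("pics/m3.png",np.hstack([cv2.resize(cv2.imread(f"pics/{k}.png"),(400,300)) for k in("g2","t1")]))
E
```

```text
nut1 [0.5785 0.4133] corner r [np.float64(17.7), np.float64(17.7), np.float64(17.5), np.float64(18.6), np.float64(18.1)] corner ang mod60 [45.5 47.  44.9 50.4 40.8]
nut2 [0.6627 0.1481] corner r [np.float64(17.7), np.float64(17.2), np.float64(17.8), np.float64(18.9), np.float64(17.8)] corner ang mod60 [50.7 53.1 51.  55.2 45.1]
pick gap 0.0153 0.015 t 31.025
place tip [ 0.4772 -0.1521  0.0075] gap 0.0151 F [-0.2  0.9 -1.6]
t 35.7417
```

View pics/m3.png

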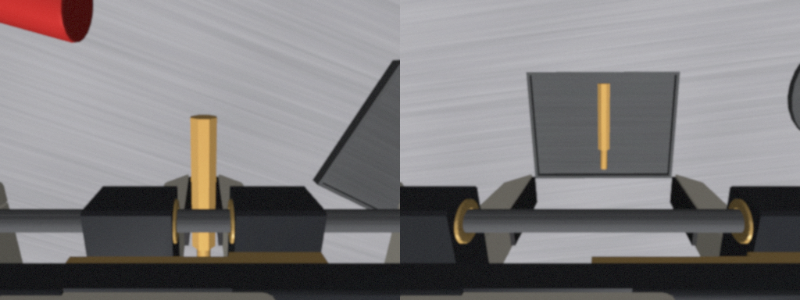

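The punch is held level, and now lies flat in the tray along its short axis, clear of the walls. The nut and sleeve are next.

```bash
python3 - <<'E'
from meas import *
pick(N2[0],near(N2[1],np.pi/2),.0105)
place(tr(0,.055),TY,.0155)
pick(SL,np.pi/2,.024,hover=.15)
place(tr(0,-.055),TY,.0287,hover=.15)
manip.move_pose([*tr(0,0),.22],quat(np.pi/2)); snap("t2"); 
manip.move_pose([.4,.3,.3],quat(np.pi/2)); manip.sleep(.5); snap("s2","scene"); print(manip.current_clock())
cv2.imwrite("pics/m4.png",np.hstack([cv2.resize(cv2.imread("pics/t2.png"),(400,300)),cv2.resize(cv2.imread("pics/s2.png")[130:280,150:350],(400,300))]))
E
```

```text
nut1 [0.5785 0.4133] corner r [np.float64(17.7), np.float64(17.7), np.float64(17.5), np.float64(18.6), np.float64(18.1)] corner ang mod60 [45.5 47.  44.9 50.4 40.8]
nut2 [0.6627 0.1481] corner r [np.float64(17.7), np.float64(17.2), np.float64(17.8), np.float64(18.9), np.float64(17.8)] corner ang mod60 [50.7 53.1 51.  55.2 45.1]
pick gap 0.0315 0.0317 t 40.4667
place tip [ 0.4938 -0.0987  0.0153] gap 0.0317 F [-0.2 -0.5 -0.3]
t 44.9583
pick gap 0.0292 0.0291 t 49.35
place tip [ 0.4804 -0.2079  0.0285] gap 0.0292 F [ 0.2  0.1 -1.7]
t 53.9917
57.65
```

View pics/m4.png

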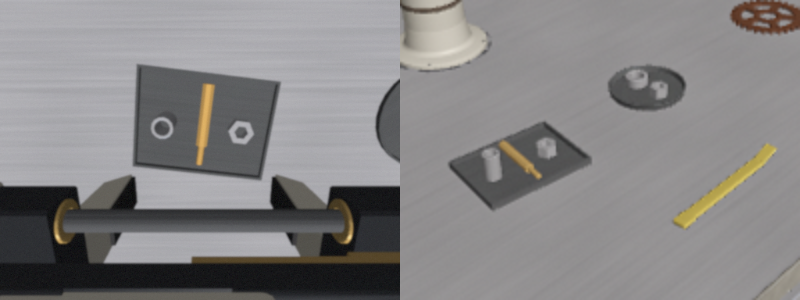

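Both views show the sleeve upright, the punch flat and the nut flat in the tray, all well apart, with the nut and collar flat in the dish. I'm handing in.

```bash
python3 -c "
from h import *
print(manip.current_joint_velocities().max()); manip.hand_in()"
```

```text
0.0012337941147599766
the job is handed in; nothing more can be done
```

Both kits are made up and the job was handed in at about 58 s of the 115 s allowed.

- **Tray:** one nut flat, the sleeve standing on end, and the punch lying flat along the tray's short side.
- **Dish:** the other nut and the collar, both flat.

**Last checks:** the final wrist view of the tray and the scene view show all five parts resting inside their containers, clear of the walls and of each other. The gripper was open and well away. Grip openings matched the part sizes to within about 1 mm, and the force readings taken at each placing were under 2 N.

**What I didn't measure:** tilt, resting height and bystander shift were judged only by eye or not measured. No pick or placing came close to the sprocket or tyre lever, which look in place in the final scene view. The mallet was outside the part of that picture I looked at. No check failed. The one small disagreement was the sleeve's top, which measured 28 mm across in the image instead of 30; the grip gave 29.

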